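Two-point vibration check on a repaired pump

ROBOT

A 6-joint arm with a two-finger parallel gripper is mounted at the origin on the work surface. World frame = base frame: x ahead of the robot, y to its left, z up, the work surface at z = 0. Lengths are in m, angles in rad, forces in N, time in s.
With the tool pointing down it reaches from about 0.275 to 0.875 m from the base axis. Payload 12.5 kg.
Tool frame: the origin (TCP) lies at the centre of the arm's flange, where the gripper is bolted on; the fingertips stand 173 mm ahead of it and the grasp point (between the pads) lies 155 mm ahead of it; z points along the fingers, y is the line along which they close (so a half turn about z gives the same grasp; the last joint's range is limited). The gripper opens to 85 mm and grips with 20 to 120 N. Pads are 22 mm wide; open, the fingers measure 114 mm over their backs; the gripper's body (76 mm by 85 mm) begins 54 mm behind the grasp point. The pads swing forward as they close: fully open they stand 13 mm farther back than shut.
Start: joints at [1.095, 0.351, 1.652, -0, 1.139, -0.085], TCP at [0.209, 0.509, 0.405] pointing down, gripper open.
Joint ranges: [-2.75, 2.75], [-0.79, 2.1], [0.01, 2.65], [-1.57, 4.71], [0.07, 3.14], [-2.87, 2.87]. Speed limits (rad/s): [2.22, 2.22, 2.79, 3.14, 3.14, 3.14].

INTERFACE

Orientations are given as a 3x3 rotation matrix whose columns are the frame's x, y, z axes.
In Python, from cell import r gives the robot as it stands. The module is installed in compiled form; this text tells all that it offers.
- The arm moves only by the tool arm_command, never from a script. Its argument "motion" is a list of rows, each an object with "dp": the shift along the tool's x, y, z scaled (see below), a list of three; "rot": the turn, a rotation vector about the tool's x, y, z scaled (see below), a list of three. A call has 1 to 12 rows; each row is the pose to reach, as a shift and turn from the pose commanded when the call began, along the tool's axes at that moment; what a row does not reach only later rows make up. The controller multiplies each number of a shift by 0.4 m and each number of a turn by 30 degrees. A row lasts 1/10 s, in which the tool goes at most 50 mm and 8.59 degrees, less where a joint would pass 70% of its speed; a pose out of reach is approached as far as the arm can. A call with a number of a shift or a turn outside -1 to 1 is refused whole. A call with a gripper value outside its range is refused whole. "fingers" is the opening, from 0 (shut) to 1 (fully open), set as the call begins (left out, the last holds). The fingers move at their own pace and stop on an object; the grip force is fixed at half the most. Time passes only in rows, so rows that repeat a pose let the fingers close. It gives the time, the measured TCP pose, the force, the opening and the grip force at its end, in the units of the state.
- r.observe(): the state, without advancing time (a new reading comes with each control period).
- r.capture(name): name is "side" or "top" or "wrist"; returns a dict with "img" (420x560x3 uint8, red, green, blue), "intrinsics" (3x3 intrinsics, pixels), "distortion" ([k1, k2, p1, p2, k3] as OpenCV has them; the pictures are not rectified), "R" (3x3) and "t" (3): a world point X has camera coordinates R X + t. Camera axes: x right, y down, z forward; pixel columns grow to the right and rows downward; lengths in m; the calibration is good to about 2 mm. A picture is of the moment at which its call begins. There is no depth.
- r.finish_job(): hands the job in; it is judged then, once.
The state is a dict: "time": time; "q": joint angles; "qvel": joint speeds; "effort": joint torques, N m; "position": TCP position; "tool_rot": TCP orientation; "ft_force": force on the tool from outside, world axes, zero at the start; "wrist_torque": the same for the moment, N m; "opening": finger opening in m; "grip_force": force on a finger pad.
Only numpy, scipy, OpenCV 4.12 (cv2) and the standard library are available. Lean on these libraries where they do the work, as an engineer would, in place of code of your own. Each camera call takes 0.05 s, during which the arm holds its last target. There are 200 camera calls.

TASK

Move the sprung red clip (the wireless reference pickup) from its stand onto the pump's upright aluminium flange: near the middle of the flange's top edge, upright and pushed fully home, and let go of it. Then take the orange hand probe from its blue stand and press its sprung tip gently on the red dot of the yellow mark, with the probe square to the marked face and the tip pushed about half-way in (5 of its 10 mm). Finish while still holding the probe still like that, with the clip left on the flange; do not press the pump hard with the probe, do not drop the clip, and leave the jar, carton and wrench alone.

Things in the scene. Friction and masses are not known exactly. Their poses are not given: they have to be found in the camera images.
- pump: Grey pump bolted down on a dark steel plate 120 x 250 x 10 mm (x, y, z); it does not move. Origin: centre of the plate's underside, on the bench. z up. The aluminium flange stands at y = +90 mm, the round grey housing (radius 50 mm, 84 mm high) at y = -45 mm; between them only a pipe stub no higher than 66 mm.
- flange_top (a point): Middle of the top edge of the pump's upright aluminium flange, 115 mm above the bench. The flange is a flat plate 60 mm wide (along this frame's x), 6 mm thick (along y), its edge running along x; same axes as the pump. Free on both faces down to 66 mm above the bench.
- spot (a point): Centre of the red dot (8 mm) in the yellow disc (20 mm) on the flat end face, 32 mm across, of the aluminium sensor port on top of the pump housing. Its z axis is the outward normal of that face; the port is a stub leaning 0.08 to 0.45 rad from vertical towards the pump's -x (stiff swivel, different each time) and the spot is about 135 mm above the bench.
- clip_stand: Black fixed stand 70 x 90 mm with an upright steel tongue 34 mm wide (x), 6 mm thick (y), top 91 mm above the bench (the lower 45 mm are wider: 20 mm in y). Origin: underside centre; same axes as the parked clip.
- clip: Sprung clip like a clothes peg, 70 g, red handles up, steel jaws down, parked on the stand's tongue. Origin: middle of the hinge pin (12 mm thick, along x); z up; opens along y. Jaws reach 36 mm below the pin, 22 mm wide in x. Fully home, the pin rests on the edge (origin 6 mm above it). The frame belongs to one half: squeezed evenly it reads tilted 0.25 rad about x.
- clip_handles (a point): Grip point of the clip, on its middle plane 27 mm above the pin. Handles are flat, 24 mm wide (x), 4 mm thick, 4 to 50 mm above the pin, spread as a V: 30 mm over the outsides at the bottom, 52 mm at the top when clipped on.
- clip_jaw (a joint): Opening of the clip (rad): 0 clipped on a 6 mm edge, -0.08 closed empty, 0.5 at the stop. Squeezing the handles along y (4 to 9 N) until they are parallel, 28 mm over the outsides, opens the jaws to 24 mm at the mouth and 11 mm beside the pin; let go, they spring shut. Opening fingers may drag the clip up some mm; it can be pushed down along the edge with 8 to 18 N on its handle tops.
- probe_stand: Blue fixed block 70 x 70 x 70 mm with an upright through hole of 27 mm. Origin: underside centre.
- probe: Hand probe 120 g, standing upright in the blue stand. Origin: centre of its steel nose end; z runs from the nose to the tail. Steel barrel 22 mm thick up to z = 50 mm, black collar 36 mm thick from 50 to 56 mm (it rests on the stand's top), orange round grip 24 mm thick from 56 to 122 mm. To be lifted straight up by about 75 mm to clear the stand.
- probe_tip (a joint): How far the probe's sprung tip is pushed in (m): 0 out, 0.010 fully in. Spring: 1 N at 0, 3 N at 0.005, 5 N at 0.010.
- tip_end (a point): Rounded end of the sprung steel tip (8 mm thick), on the probe's axis, 14 mm beyond the nose (probe z = -14 mm) when out; its z axis is that of the probe.
- jar: White jar with a red lid, 60 mm across, 85 mm high; to be left alone. Origin: underside centre.
- carton: Small cardboard carton 70 x 90 x 75 mm; to be left alone. Origin: underside centre.
- wrench: Steel wrench 160 mm long lying on the bench near the robot; to be left alone. Origin: underside, mid-length; lies along its x.
There are look-alikes about, which are no part of the job. There is more than one size of the probe_stand; the job needs the middle-sized.

How it is judged:
On the way, in this order (a step that is already met when the one before it is completed fails the run):
1. the clip sits fully home near the middle of the flange's edge, upright and let go (x of clip in the frame of flange_top between -0.018 and 0.018 m and y of clip in the frame of flange_top between -0.006 and 0.006 m and z of clip in the frame of flange_top between 0.002 and 0.013 m and angle between clip's own z axis and vertical below 0.17 rad and contact force between clip and pump above 3 N and contact force between clip and the fingers below 0.1 N and contact force between clip and the arm below 0.1 N), for 0.3 s.
2. the held probe is pressed on the spot, square to it, its tip about half-way in (distance between tip_end and spot below 0.006 m and angle between the z axis of probe and the z axis of spot, either way round below 0.14 rad and value of joint probe_tip between 0.0025 and 0.008 m and contact force between probe and pump above 1 N), for 0.3 s.
At the end, for the whole second after the job is handed in: Clip gripping the flange, let go: within 18 mm of mid-edge, pin at most 13 mm above the edge, upright within 0.17 rad. Probe in the fingers, still: tip within 6 mm of the spot, axis within 0.14 rad of the face normal, tip pushed in 2.5 to 8 mm (all of step 1 and all of step 2 and contact force between probe and the fingers above 5 N and contact force between probe and probe_stand below 0.1 N and linear speed of probe below 0.02 m/s); the arm keeps its last pose, push and grip.
It fails at once if the probe is pressed hard on the pump (over 15 N) (contact force between probe and pump above 15 N).
It fails at once if the clip is dropped (below 60 mm) (height (world z) of clip below 0.06 m).
It fails at once if the jar is moved by more than 30 mm (distance of jar from where it was at the start of the episode above 0.03 m).
It fails at once if the carton is moved by more than 30 mm (distance of carton from where it was at the start of the episode above 0.03 m).
It fails at once if the wrench is moved by more than 30 mm (distance of wrench from where it was at the start of the episode above 0.03 m).
It also fails if it takes over 72 s, if anything falls off the work surface, if the arm or the gripper's body presses on something with over 40 N, if the wrist force passes 120 N, or if a joint passes its speed limit or range.

## Working session

There is one attempt and no reset: what is moved stays moved. The work goes in short steps, Python scripts to look and compute and a tool call to move; the robot and the scene stay as the last step left them, time stands still between calls to the robot, and variables do not carry over. Pictures are saved under pics/ and viewed, at most 10 in all, crops included, and the job is handed in when it is done.

Besides the shell and the picture viewer there is one more tool, called after "Call:" by a JSON object that holds its "api" and its "payload", one argument or row to a line. arm_command: Moves the arm, as the interface text tells. Its arguments: {"type":"object","properties":{"motion":{"type":"array","items":{"type":"object","properties":{"dp":{"type":"array","items":{"type":"number","minimum":-1,"maximum":1}},"rot":{"type":"array","items":{"type":"number","minimum":-1,"maximum":1}}}}},"fingers":{"type":"number"}},"required":["motion"]}

```bash
mkdir -p pics
cat > h.py <<'E'
import numpy as np, cv2
from cell import r
def cap(n):
    c=r.capture(n); c={k:(np.array(v) if k!='img' else v) for k,v in c.items()}; return c
def save(c,f): cv2.imwrite('pics/'+f, cv2.cvtColor(c['img'],cv2.COLOR_RGB2BGR))
def ray(c,uv):
    p=cv2.undistortPoints(np.array(uv,float).reshape(-1,1,2),c['intrinsics'],c['distortion'])[:,0]
    d=np.c_[p,np.ones(len(p))]@c['R']; d/=np.linalg.norm(d,axis=1)[:,None]
    return -c['R'].T@c['t'],d
def onz(c,uv,z):
    o,d=ray(c,uv); return o+d*((z-o[2])/d[:,2])[:,None]
def proj(c,X):
    return cv2.projectPoints(np.array(X,float).reshape(-1,3),cv2.Rodrigues(c['R'])[0],c['t'],c['intrinsics'],c['distortion'])[0][:,0]
def tri(cs,uvs):
    A=np.zeros((3,3));b=np.zeros(3)
    for c,uv in zip(cs,uvs):
        o,d=ray(c,[uv]);M=np.eye(3)-np.outer(d[0],d[0]);A+=M;b+=M@o
    return np.linalg.solve(A,b)
E
python3 - <<'E'
from h import *
np.set_printoptions(precision=4,suppress=True)
for n in('top','side','wrist'):
    c=cap(n);save(c,n+'0.png');print(n,-c['R'].T@c['t'],c['R'][2],c['intrinsics'][0,0]);
    np.savez(n+'0.npz',**c)
s=r.observe();print(s)
E
```

```text
top [ 0.4482 -0.0577  0.9644] [ 0.1168  0.0032 -0.9932] 383.44721230530314
side [ 0.1215 -0.6273  0.7049] [ 0.4832  0.5985 -0.639 ] 400.9617092548739
wrist [0.135  0.5378 0.3728] [ 0.288  -0.1183 -0.9503] 294.3612336257643
{'time': 0.15, 'q': array([ 1.0954,  0.3511,  1.6523,  0.    ,  1.1391, -0.0846]), 'qvel': array([ 0.0004, -0.0027, -0.0027, -0.0006,  0.0002,  0.0011]), 'effort': array([  0.001 , -50.6244, -29.1502,  -0.0001,   0.0033,  -0.    ]), 'position': array([0.2094, 0.5085, 0.4043]), 'tool_rot': array([[-0.9246,  0.3809, -0.0004],
       [ 0.3809,  0.9246, -0.0007],
       [ 0.0001, -0.0008, -1.    ]]), 'ft_force': array([ 0.36  , -0.6318, -0.058 ]), 'wrist_torque': array([-0.0018, -0.0107,  0.0205]), 'grip_force': 0.0, 'opening': 0.08551042020360582}
```

View pics/top0.png

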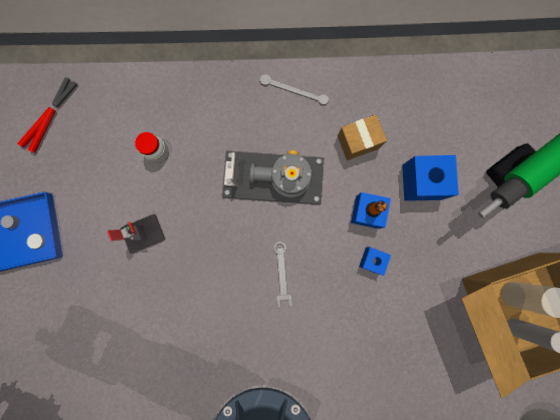

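View pics/side0.png

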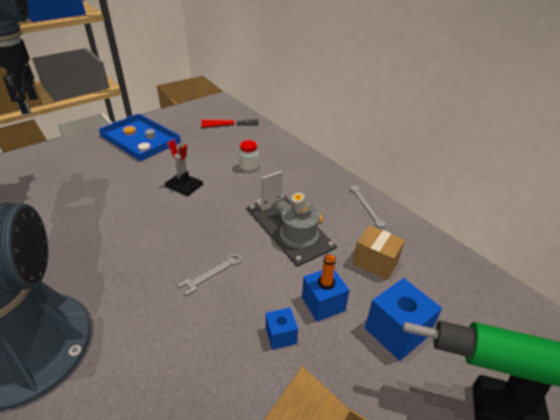

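The top view shows the clip and stand at about (130,232), the pump plate at (223–323,150–204) with the flange at its left end and the spot at about (292,173). The probe and its blue stand are at about (373,210). The side view shows the clip at (178,155), the flange at (272,188), the spot at (299,198) and the probe at (328,272). Next I'll make zoomed crops to read pixels accurately.

Run:
```python
from h import *
def crop(im,x,y,w,h,s): return cv2.resize(im[y:y+h,x:x+w],(w*s,h*s),interpolation=cv2.INTER_CUBIC)
t=cv2.imread('pics/top0.png');s=cv2.imread('pics/side0.png')
# top row: top pump(110x70), top clip; bottom: side pump, side clip 
o=np.zeros((600,800,3),np.uint8)
def put(im,x,y): o[y:y+im.shape[0],x:x+im.shape[1]]=im
put(crop(t,218,143,112,66,4),0,0); put(crop(t,100,205,68,50,5),450,0)
put(crop(s,240,165,100,65,4),0,270); put(crop(s,155,135,55,60,5),420,270)
put(crop(t,345,185,50,50,4),0,530-0) if 0 else None
cv2.imwrite('pics/z1.png',o)
```

```text
(no output)
```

View pics/z1.png

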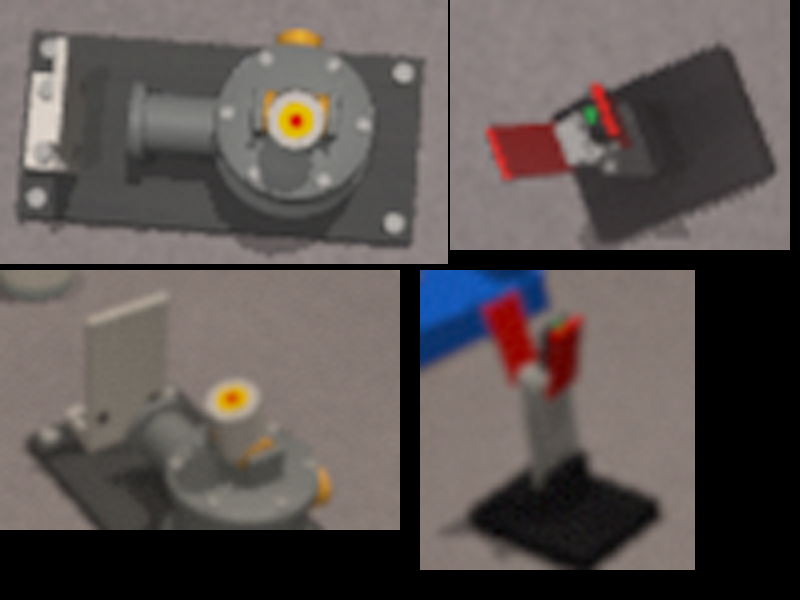

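The crops show these corners, converted to full-image pixels. Plate: (226.8,150.8), (324,158), (321,204.5), (222.3,198). Clip stand: (121,228), (154,214), (165,239.4), (129.6,253). The spot is at (292,173) in top and (298,197) in side.

```bash
cat > m1.py <<'E'
from h import *
np.set_printoptions(precision=4,suppress=True)
L=lambda n:{k:v for k,v in np.load(n+'0.npz').items()}
t,s=L('top'),L('side')
P=onz(t,[(226.75,150.75),(324,158),(321,204.5),(222.25,198)],.01)
c=P.mean(0);yax=(P[0]+P[3]-P[1]-P[2]);yaw=np.arctan2(-yax[0],yax[1])
print('pump',c,yaw,np.linalg.norm(P-np.roll(P,1,0),axis=1))
Rz=lambda a:np.array([[np.cos(a),-np.sin(a),0],[np.sin(a),np.cos(a),0],[0,0,1]])
F=c*[1,1,0]+Rz(yaw)@[0,.09,.115];print('flange_top',F,proj(t,F),proj(s,F))
for dx in(-.03,.03): X=c*[1,1,0]+Rz(yaw)@[dx,.09,.115];print(' corner',proj(t,X),proj(s,X))
for X in tri([t,s],[(292,173.2),(298,197)]),:print('spot tri',X,proj(t,X),proj(s,X), 'in pump',Rz(yaw).T@(X-c*[1,1,0]))
P=onz(t,[(121,228),(154,214),(165,239.4),(129.6,253)],.005)
c=P.mean(0);yax=(P[0]+P[3]-P[1]-P[2]);yaw=np.arctan2(-yax[0],yax[1])
print('cstand',c,yaw,np.linalg.norm(P-np.roll(P,1,0),axis=1))
X=c*[1,1,0]+[0,0,.097];print('pin',X,proj(t,X),proj(s,X))
# probe: orange masks
for n,i in(('top',t),('side',s)):
    h=cv2.cvtColor(i['img'],cv2.COLOR_RGB2HSV)
    b=cv2.inRange(h,(105,150,80),(125,255,255));N,l,st,ce=cv2.connectedComponentsWithStats(b)
    print(n,[(st[k][:5],ce[k]) for k in range(1,N) if st[k][4]>300])
    o=cv2.inRange(h,(5,150,100),(20,255,255));N,l,st,ce=cv2.connectedComponentsWithStats(o)
    print(n,'or',[(st[k][:5],ce[k]) for k in range(1,N) if 15<st[k][4]<400])
o=np.zeros((600,800,3),np.uint8)
def put(i,x,y,w,h,S,X,Y):
    o[Y:Y+h*S,X:X+w*S]=cv2.resize(i['img'][y:y+h,x:x+w,::-1],(w*S,h*S),interpolation=cv2.INTER_CUBIC)
put(t,345,180,56,56,7,0,0);put(s,295,245,60,80,6,400,0)
cv2.imwrite('pics/z2.png',o)
E
python3 m1.py
```

```text
pump [ 0.6276 -0.0424  0.01  ] -0.09770243639986269 [0.1217 0.248  0.1191 0.2482]
flange_top [0.6364 0.0472 0.115 ] [[232.6954 166.2599]] [[271.6067 175.0802]]
 corner [[231.554  179.3382]] [[261.5074 178.5155]]
 corner [[233.8242 153.2774]] [[281.4604 171.7295]]
spot tri [ 0.6124 -0.0853  0.138 ] [[292.0069 173.1889]] [[297.9878 197.002 ]] in pump [-0.011  -0.0442  0.138 ]
cstand [0.4958 0.2871 0.005 ] 0.36385518650311116 [0.0664 0.0876 0.0701 0.0921]
pin [0.4958 0.2871 0.097 ] [[127.6755 231.9068]] [[179.5201 157.5951]]
top [(array([ 407,  155,   52,   45, 1777], dtype=int32), array([435.2279, 176.9916])), (array([   0,  192,   57,   79, 3285], dtype=int32), array([ 26.8444, 230.3227])), (array([351, 193,  40,  35, 744], dtype=int32), array([370.6667, 211.2419])), (array([362, 247,  29,  28, 487], dtype=int32), array([376.0801, 261.0287]))]
top or [(array([288, 151,  10,   3,  25], dtype=int32), array([292.36, 152.12])), (array([378, 203,   8,   8,  41], dtype=int32), array([381.7073, 206.4634])), (array([370, 204,   8,  10,  35], dtype=int32), array([372.7429, 209.4571])), (array(
[... 1335 characters left out ...]
[ 266,  308,   32,   41, 1010], dtype=int32), array([281.1871, 327.799 ]))]
side or [(array([125, 127,   9,   7,  49], dtype=int32), array([129., 130.])), (array([358, 227,  22,  26, 265], dtype=int32), array([367.8302, 238.3774])), (array([380, 236,  23,  24, 329], dtype=int32), array([391.9179, 247.8085])), (array([366, 252,  18,  17,  72], dtype=int32), array([373.5417, 260.625 ])), (array([325, 255,  10,   8,  69], dtype=int32), array([329.5072, 258.3478])), (array([381, 258,  15,  12,  32], dtype=int32), array([388.9688, 262.2812])), (array([364, 262,   5,   7,  18], dtype=int32), array([366.1667, 264.6111])), (array([321, 264,  14,  22, 211], dtype=int32), array([327.0758, 274.3791]))]
```

View pics/z2.png

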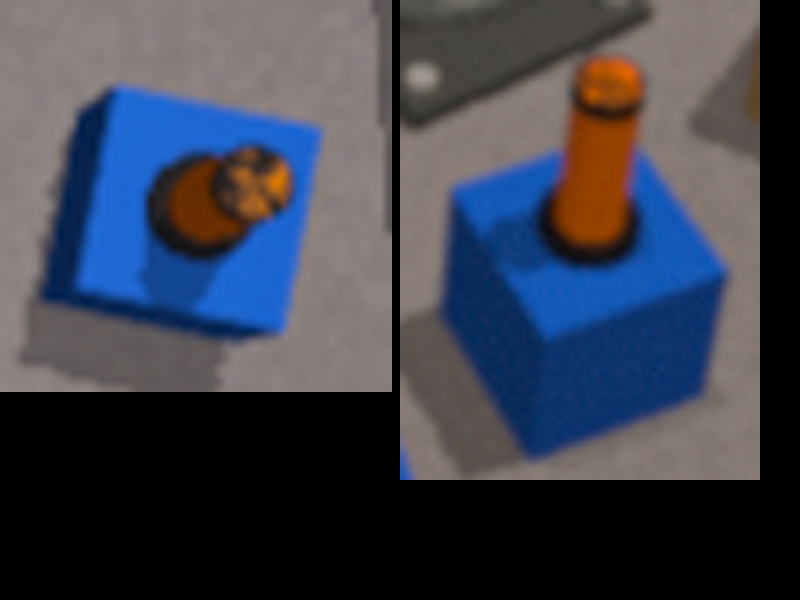

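The probe tail centre is at about (381.3,206.3) in top and (330,258.3) in side. The flange corner predictions match the picture to about 1 px. I'll move over the clip now.

Call:
{"api": "arm_command", "payload": {
  "motion": [
    {"dp": [-0.87,-0.24,0.01],"rot": [0,0,-1]},
    {"dp": [-0.87,-0.24,0.01],"rot": [0,0,-1]},
    {"dp": [-0.87,-0.24,0.01],"rot": [0,0,-1]},
    {"dp": [-0.87,-0.24,0.01],"rot": [0,0,-1]},
    {"dp": [-0.87,-0.24,0.01],"rot": [0,0,-1]},
    {"dp": [-0.87,-0.24,0.01],"rot": [0,0,-1]},
    {"dp": [-0.87,-0.24,0.01],"rot": [0,0,-1]},
    {"dp": [-0.87,-0.24,0.01],"rot": [0,0,-1]},
    {"dp": [-0.87,-0.24,0.01],"rot": [0,0,-1]},
    {"dp": [-0.87,-0.24,0.01],"rot": [0,0,-1]}
  ],
  "fingers": 1
}}

```text
time: 1.15
position: [0.4946, 0.287, 0.4003]
tool_rot: [[-0.991, -0.131, -0.001], [-0.131, 0.991, -0.0], [0.001, -0.0, -1.0]]
ft_force: [-1.5, 0.5, -0.9]
opening: 0.0852
grip_force: 0.0
```

```bash
cat >> h.py <<'E'
np.set_printoptions(precision=4,suppress=True)
from scipy.spatial.transform import Rotation as Ro
def Rdown(yaw_y,tilt=None):
    y=np.array([np.cos(yaw_y),np.sin(yaw_y),0]);z=np.array([0,0,-1.]) 
    return np.c_[np.cross(y,z),y,z]
def go(p,R,s=None):
    s=s or r.observe();R0=s['tool_rot']
    dp=R0.T@(np.array(p)-s['position'])/.4;rv=Ro.from_matrix(R0.T@R).as_rotvec(degrees=True)/30
    print('dp',dp,'rot',rv)
def st():
    s=r.observe();print(s['time'],s['position'],s['tool_rot'].ravel(),s['ft_force'],s['opening'],s['grip_force']);return s
E
python3 - <<'E'
from h import *
st();c=cap('wrist');save(c,'w1.png');np.savez('w1.npz',**c)
print(proj(c,[.4958,.2871,.097]),proj(c,[.4958,.2871,.147]))
go([.4958,.2871,.35],Rdown(.3639+np.pi/2))
t={k:v for k,v in np.load('top0.npz').items()};s={k:v for k,v in np.load('side0.npz').items()}
print('tail',onz(t,[(381.3,206.3)],.142),onz(s,[(330,258.3)],.142),tri([t,s],[(381.3,206.3),(330,258.3)]))
E
```

```text
1.15 [0.4946 0.287  0.4003] [-0.9913 -0.1313 -0.0008 -0.1313  0.9913 -0.0001  0.0009 -0.     -1.    ] [-1.5271  0.4826 -0.8601] 0.08523995380245913 0.0
[[281.8023 199.6407]] [[282.0019 217.5748]]
dp [-0.0039 -0.0016  0.1262] rot [ 0.0002 -0.0013 -0.4411]
tail [[ 0.5341 -0.2748  0.142 ]] [[ 0.5355 -0.2732  0.142 ]] [ 0.534  -0.2744  0.1439]
```

View pics/w1.png

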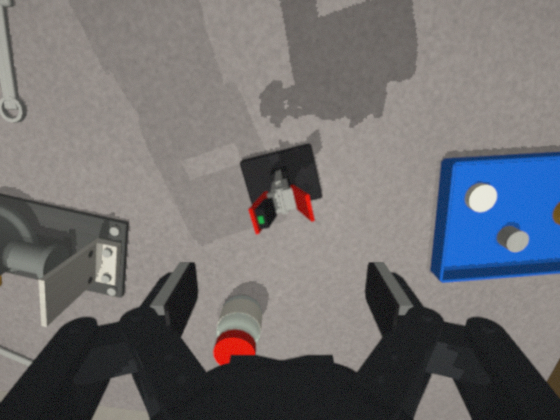

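The clip is at about (282,200) in the wrist view. Its handle tops run (250,207)–(258,233) on the left and end at about (314,219) on the right. That matches the predicted pin at (282,200) closely. I'll check it numerically with a red mask.

Run:
```python
from h import *
c={k:v for k,v in np.load('w1.npz').items()}
a=.3639;C=np.array([.4958,.2871,0]);x=np.array([np.cos(a),np.sin(a),0]);y=np.array([-np.sin(a),np.cos(a),0])
for i in(-1,1):
  for j in(-1,1):
    print(i,j,proj(c,C+i*.012*x+j*.026*y+[0,0,.147]).round(1))
for z in(.097,.0):print([proj(c,C+i*.017*x+[0,0,.091]).round(1) for i in(-1,1)])
h=cv2.cvtColor(c['img'],cv2.COLOR_RGB2HSV)
m=cv2.inRange(h,(0,140,60),(8,255,255))|cv2.inRange(h,(172,140,60),(180,255,255))
m[:, :230]=0;m[245:]=0;m[:,330:]=0
for k in cv2.findContours(m,cv2.RETR_EXTERNAL,cv2.CHAIN_APPROX_NONE)[0]:
  if cv2.contourArea(k)>20: print(cv2.approxPolyDP(k,2,True)[:,0].tolist())
# stand corners
d=cv2.inRange(h,(0,0,0),(180,255,45));d[:130]=0;d[240:]=0;d[:,:235]=0;d[:,330:]=0
k=max(cv2.findContours(d,cv2.RETR_EXTERNAL,cv2.CHAIN_APPROX_NONE)[0],key=cv2.contourArea);print(cv2.approxPolyDP(k,4,True)[:,0].tolist())
print('pred stand',[proj(c,C+i*.035*x+j*.045*y+[0,0,.01])[0].round(1) for i,j in((-1,-1),(-1,1),(1,1),(1,-1))])
```

```text
-1 -1 [[246.8 210.9]]
-1 1 [[310.8 196.4]]
1 -1 [[254.6 237.7]]
1 1 [[316.6 224.2]]
[array([[277.8, 181.5]]), array([[285.7, 213.7]])]
[array([[277.8, 181.5]]), array([[285.7, 213.7]])]
[[267, 191], [263, 192], [249, 208], [256, 233], [260, 229], [254, 210], [266, 198]]
[[290, 185], [298, 209], [313, 220], [309, 194], [293, 184]]
[[310, 146], [242, 161], [243, 166], [248, 163], [246, 171], [251, 167], [259, 173], [248, 180], [248, 174], [247, 183], [260, 174], [260, 167], [264, 170], [253, 181], [263, 184], [258, 191], [249, 184], [255, 192], [252, 200], [264, 189], [263, 182], [269, 186], [276, 169], [289, 184], [296, 184], [296, 173], [313, 162]]
pred stand [array([239.2, 160.6]), array([311.4, 143.4]), array([322.3, 197.8]), array([253.9, 213.2])]
```

Call:
{"api": "arm_command", "payload": {
  "motion": [
    {"dp": [-0.004,-0.002,0.05],"rot": [0,0,-0.29]},
    {"dp": [-0.004,-0.002,0.1],"rot": [0,0,-0.441]},
    {"dp": [-0.004,-0.002,0.18],"rot": [0,0,-0.441]},
    {"dp": [-0.004,-0.002,0.25],"rot": [0,0,-0.441]},
    {"dp": [-0.004,-0.002,0.3],"rot": [0,0,-0.441]},
    {"dp": [-0.004,-0.002,0.303],"rot": [0,0,-0.441]},
    {"dp": [-0.004,-0.002,0.303],"rot": [0,0,-0.441]}
  ]
}}

```text
time: 1.9
position: [0.4959, 0.2874, 0.2799]
tool_rot: [[-0.934, -0.357, -0.0], [-0.357, 0.934, -0.0], [0.0, 0.0, -1.0]]
ft_force: [-0.9, 0.2, 0.5]
opening: 0.0854
grip_force: 0.0
```

Call:
{"api": "arm_command", "payload": {
  "motion": [
    {"dp": [0,0,0],"rot": [0,0,0]},
    {"dp": [0,0,0],"rot": [0,0,0]},
    {"dp": [0,0,0],"rot": [0,0,0]},
    {"dp": [0,0,0],"rot": [0,0,0]},
    {"dp": [0,0,0],"rot": [0,0,0]},
    {"dp": [0,0,0],"rot": [0,0,0]},
    {"dp": [0,0,0],"rot": [0,0,0]},
    {"dp": [0,0,0],"rot": [0,0,0]},
    {"dp": [0,0,0],"rot": [0,0,0]},
    {"dp": [0,0,0],"rot": [0,0,0]}
  ],
  "fingers": 0
}}

```text
time: 2.9
position: [0.4971, 0.287, 0.2815]
tool_rot: [[-0.935, -0.356, 0.004], [-0.356, 0.935, 0.002], [-0.004, 0.0, -1.0]]
ft_force: [0.5, 0.7, 11.8]
opening: 0.0266
grip_force: 62.1
```

Run:
```python
from h import *
st();c=cap('wrist');save(c,'w2.png');np.savez('w2.npz',**c)
s=cap('side');o=np.zeros((600,800,3),np.uint8);o[:420,:560]=c['img'][:,:,::-1]
q=s['img'][130:190,150:210,::-1];o[300:600,500:800]=cv2.resize(q,(300,300),interpolation=cv2.INTER_CUBIC);cv2.imwrite('pics/z3.png',o)
```

```text
2.9 [0.4971 0.287  0.2815] [-0.9346 -0.3556  0.0038 -0.3556  0.9346  0.0019 -0.0043  0.0005 -1.    ] [ 0.4958  0.7416 11.7742] 0.026552819068211376 62.07838296890259
```

View pics/z3.png

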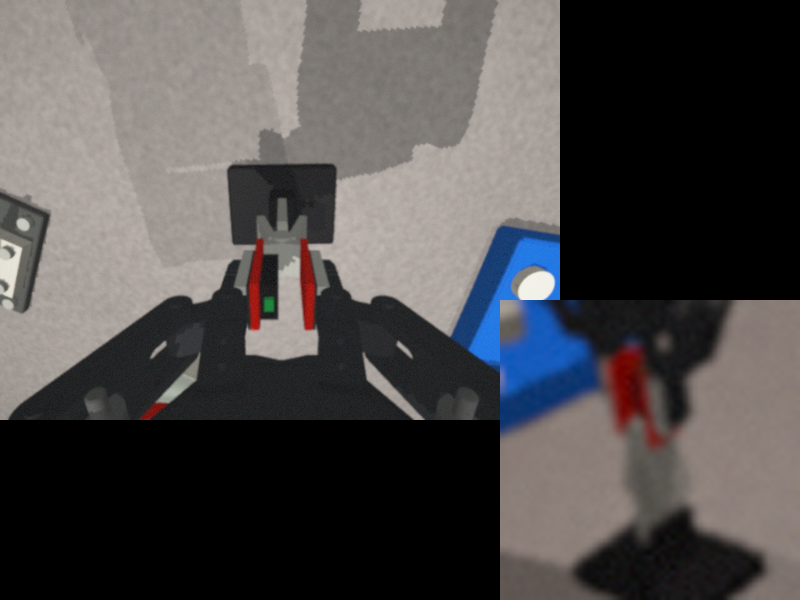

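The handles are gripped parallel at 26.6 mm opening and centred between the fingers at about x=281. The jaws are open around the tongue. Next I lift and carry.

Call:
{"api": "arm_command", "payload": {
  "motion": [
    {"dp": [0,0,-0.03],"rot": [0,0,0]},
    {"dp": [0,0,-0.08],"rot": [0,0,0]},
    {"dp": [0,0,-0.14],"rot": [0,0,0]},
    {"dp": [0,0,-0.2],"rot": [0,0,0]},
    {"dp": [0,0,-0.2],"rot": [0,0,0]}
  ]
}}

```text
time: 3.5
position: [0.4968, 0.2868, 0.3632]
tool_rot: [[-0.935, -0.356, 0.005], [-0.356, 0.935, 0.002], [-0.005, 0.0, -1.0]]
ft_force: [1.7, 0.5, -1.2]
opening: 0.0264
grip_force: 60.3
```

Call:
{"api": "arm_command", "payload": {
  "motion": [
    {"dp": [-0.01,-0.06,0],"rot": [0,0,0.08]},
    {"dp": [-0.03,-0.17,0],"rot": [0,0,0.22]},
    {"dp": [-0.046,-0.28,0],"rot": [0,0,0.36]},
    {"dp": [-0.064,-0.39,0],"rot": [0,0,0.5]},
    {"dp": [-0.082,-0.5,0],"rot": [0,0,0.64]},
    {"dp": [-0.1,-0.61,0],"rot": [0,0,0.78]},
    {"dp": [-0.109,-0.665,0],"rot": [0,0,0.86]},
    {"dp": [-0.112,-0.684,0],"rot": [0,0,0.883]},
    {"dp": [-0.112,-0.684,0],"rot": [0,0,0.883]},
    {"dp": [-0.112,-0.684,0],"rot": [0,0,0.883]}
  ]
}}

```text
time: 4.5
position: [0.6351, 0.0478, 0.3592]
tool_rot: [[-0.995, 0.097, -0.001], [0.097, 0.995, 0.0], [0.001, 0.0, -1.0]]
ft_force: [0.1, -0.1, -0.1]
opening: 0.0261
grip_force: 60.3
```

Run:
```python
from h import *
st();c=cap('wrist');save(c,'w3.png');np.savez('w3.npz',**c)
F=np.array([.6364,.0472,.115]);a=-.0977;x=np.array([np.cos(a),np.sin(a),0]);y=np.array([-np.sin(a),np.cos(a),0])
print('pred flange top corners',[proj(c,F+i*.03*x+j*.003*y)[0].round(1) for i in(-1,1) for j in(-1,1)])
go([.6364,.0472,.3555],Rdown(np.pi/2+a))
```

```text
4.5 [0.6351 0.0478 0.3592] [-0.9953  0.0969 -0.0009  0.0969  0.9953  0.0002  0.0009  0.0001 -1.    ] [ 0.0814 -0.0734 -0.0676] 0.02612632581823866 60.27565240859985
pred flange top corners [array([277.7, 183.9]), array([285.7, 183.9]), array([277.9, 256.5]), array([285.3, 256.5])]
dp [-0.0035 -0.0017  0.0096] rot [ 0.0002 -0.0011  0.0018]
```

View pics/w3.png

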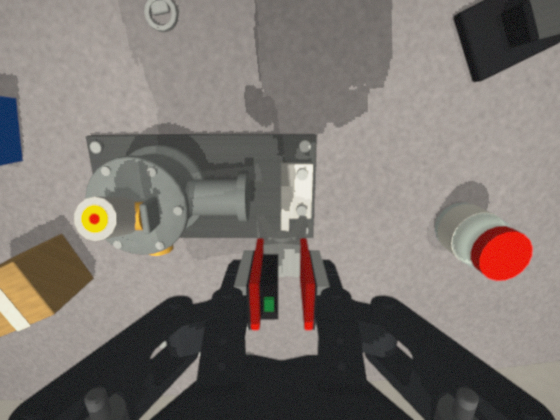

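The wrist view shows the plate square to the image at (88–316,135–240). The clip handles are at x≈255 and 307, and the flange is near (285,185–250). I'll zoom in on the flange edge.

Run:
```python
import cv2
i=cv2.imread('pics/w3.png')[130:280,230:330]
cv2.imwrite('pics/z4.png',cv2.resize(i,(400,600),interpolation=cv2.INTER_CUBIC))
```

```text
(no output)
```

View pics/z4.png

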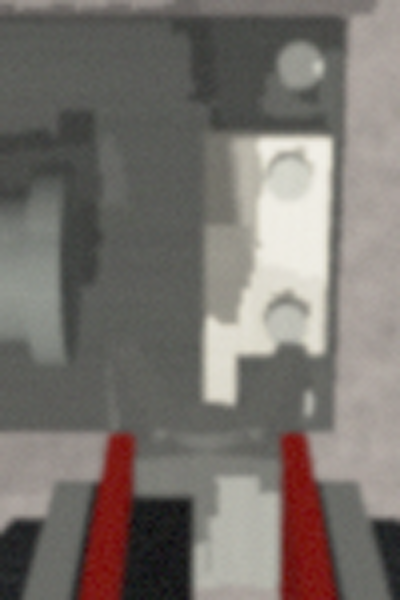

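The flange's top edge spans columns 281–290, so its centre is at about 285.5. The clip plane is at about 281.5. I need to shift about +2.8 mm along y, then descend.

Call:
{"api": "arm_command", "payload": {
  "motion": [
    {"dp": [-0.003,0.007,0],"rot": [0,0,0]},
    {"dp": [-0.003,0.007,0.03],"rot": [0,0,0]},
    {"dp": [-0.003,0.007,0.06],"rot": [0,0,0]},
    {"dp": [-0.003,0.007,0.09],"rot": [0,0,0]},
    {"dp": [-0.003,0.007,0.11],"rot": [0,0,0]},
    {"dp": [-0.003,0.007,0.12],"rot": [0,0,0]},
    {"dp": [-0.003,0.007,0.12],"rot": [0,0,0]}
  ]
}}

```text
time: 5.25
position: [0.637, 0.0495, 0.3107]
tool_rot: [[-0.995, 0.099, -0.001], [0.099, 0.995, 0.0], [0.001, -0.0, -1.0]]
ft_force: [0.8, -0.1, -0.5]
opening: 0.0265
grip_force: 60.3
```

Call:
{"api": "arm_command", "payload": {
  "motion": [
    {"dp": [0,0,0.008],"rot": [0,0,0]},
    {"dp": [0,0,0.016],"rot": [0,0,0]},
    {"dp": [0,0,0.018],"rot": [0,0,0]},
    {"dp": [0,0,0.018],"rot": [0,0,0]}
  ]
}}

```text
time: 5.65
position: [0.6372, 0.0495, 0.3056]
tool_rot: [[-0.995, 0.098, 0.001], [0.098, 0.995, -0.0], [-0.001, 0.0, -1.0]]
ft_force: [-3.7, 0.1, 7.9]
opening: 0.0266
grip_force: 61.7
```

The pin is home (7.9 N at the expected height). Release.

Call:
{"api": "arm_command", "payload": {
  "motion": [
    {"dp": [0,0,0],"rot": [0,0,0]},
    {"dp": [0,0,0],"rot": [0,0,0]},
    {"dp": [0,0,0],"rot": [0,0,0]},
    {"dp": [0,0,0],"rot": [0,0,0]},
    {"dp": [0,0,0],"rot": [0,0,0]},
    {"dp": [0,0,0],"rot": [0,0,0]},
    {"dp": [0,0,0],"rot": [0,0,0]},
    {"dp": [0,0,0],"rot": [0,0,0]}
  ],
  "fingers": 1
}}

```text
time: 6.45
position: [0.637, 0.0495, 0.3043]
tool_rot: [[-0.995, 0.098, 0.0], [0.098, 0.995, 0.0], [-0.0, 0.0, -1.0]]
ft_force: [-0.4, 0.7, 0.4]
opening: 0.0853
grip_force: 0.0
```

Call:
{"api": "arm_command", "payload": {
  "motion": [
    {"dp": [0,0,-0.05],"rot": [0,0,0]},
    {"dp": [0,0,-0.12],"rot": [0,0,0]},
    {"dp": [0,0,-0.18],"rot": [0,0,0]},
    {"dp": [0,0,-0.2],"rot": [0,0,0]},
    {"dp": [0,0,-0.2],"rot": [0,0,0]}
  ]
}}

```text
time: 6.95
position: [0.6371, 0.0495, 0.385]
tool_rot: [[-0.995, 0.098, 0.002], [0.098, 0.995, -0.0], [-0.002, 0.0, -1.0]]
ft_force: [0.1, 0.5, 0.2]
opening: 0.0855
grip_force: 0.0
```

Run:
```python
from h import *
st();c=cap('wrist');np.savez('w4.npz',**c);s=cap('side');np.savez('s4.npz',**s);t=cap('top')
save(c,'w4.png')
o=np.zeros((600,800,3),np.uint8)
def put(i,x,y,w,h,S,X,Y):
    o[Y:Y+h*S,X:X+w*S]=cv2.resize(i['img'][y:y+h,x:x+w,::-1],(w*S,h*S),interpolation=cv2.INTER_CUBIC)
put(s,235,130,80,80,5,0,0);put(c,200,130,160,160,2,440,0);put(c,50,150,120,100,3,410,300);put(t,200,130,60,50,4,0,400)
cv2.imwrite('pics/z5.png',o)
F=np.array([.6364,.0472+.0025,.115]);x=s
print(proj(s,F),proj(s,F+[0,0,.006]),proj(s,F+[0,0,.056]))
```

```text
6.95 [0.6371 0.0495 0.385 ] [-0.9951  0.0984  0.0018  0.0984  0.9951 -0.     -0.0018  0.0001 -1.    ] [0.1166 0.471  0.1778] 0.08548305706439507 0.0
[[271.0126 174.6279]] [[271.0323 172.6969]] [[271.2026 156.0314]]
```

View pics/z5.png

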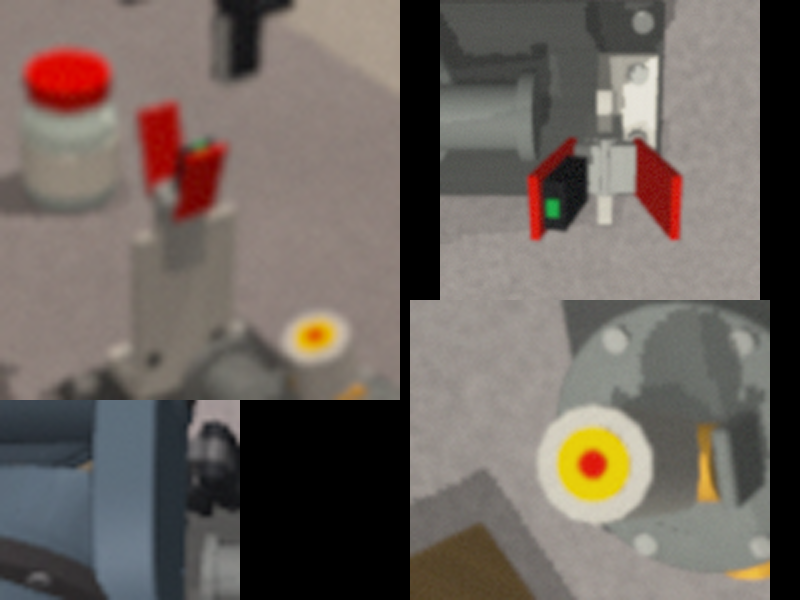

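The clip is on the flange near mid-edge, with the handle-top midpoint at about (271.7,155.2) in side. That puts it perhaps 2–3 mm high, so I'll push it down with half-closed fingers.

Call:
{"api": "arm_command", "payload": {
  "motion": [
    {"dp": [0,0,0],"rot": [0,0,0]},
    {"dp": [0,0,0],"rot": [0,0,0]},
    {"dp": [0,0,0.03],"rot": [0,0,0]},
    {"dp": [0,0,0.06],"rot": [0,0,0]},
    {"dp": [0,0,0.08],"rot": [0,0,0]},
    {"dp": [0,0,0.09],"rot": [0,0,0]},
    {"dp": [0,0,0.09],"rot": [0,0,0]}
  ],
  "fingers": 0.45
}}

```text
time: 7.8
position: [0.637, 0.0495, 0.3474]
tool_rot: [[-0.995, 0.098, -0.001], [0.098, 0.995, 0.0], [0.001, -0.0, -1.0]]
ft_force: [0.3, -0.1, -0.0]
opening: 0.0387
grip_force: 0.0
```

Call:
{"api": "arm_command", "payload": {
  "motion": [
    {"dp": [0,0,0.006],"rot": [0,0,0]},
    {"dp": [0,0,0.012],"rot": [0,0,0]},
    {"dp": [0,0,0.012],"rot": [0,0,0]}
  ]
}}

```text
time: 8.1
position: [0.6372, 0.0495, 0.344]
tool_rot: [[-0.995, 0.098, 0.001], [0.098, 0.995, 0.0], [-0.001, 0.0, -1.0]]
ft_force: [1.1, 0.3, 2.5]
opening: 0.0383
grip_force: 1.1
```

Call:
{"api": "arm_command", "payload": {
  "motion": [
    {"dp": [0,0,0.005],"rot": [0,0,0]},
    {"dp": [0,0,0.006],"rot": [0,0,0]},
    {"dp": [0,0,0.006],"rot": [0,0,0]}
  ]
}}

```text
time: 8.4
position: [0.6372, 0.0495, 0.3417]
tool_rot: [[-0.995, 0.098, 0.001], [0.098, 0.995, 0.0], [-0.001, 0.0, -1.0]]
ft_force: [0.8, 0.3, 4.3]
opening: 0.0383
grip_force: 2.3
```

Call:
{"api": "arm_command", "payload": {
  "motion": [
    {"dp": [0,0,0.004],"rot": [0,0,0]},
    {"dp": [0,0,0.005],"rot": [0,0,0]},
    {"dp": [0,0,0.005],"rot": [0,0,0]}
  ]
}}

```text
time: 8.7
position: [0.6372, 0.0495, 0.3396]
tool_rot: [[-0.995, 0.098, 0.001], [0.098, 0.995, 0.0], [-0.001, 0.0, -1.0]]
ft_force: [0.5, 0.5, 4.1]
opening: 0.0385
grip_force: 2.4
```

Call:
{"api": "arm_command", "payload": {
  "motion": [
    {"dp": [0,0,0.004],"rot": [0,0,0]},
    {"dp": [0,0,0.005],"rot": [0,0,0]},
    {"dp": [0,0,0.005],"rot": [0,0,0]}
  ]
}}

```text
time: 9.0
position: [0.6373, 0.0495, 0.3386]
tool_rot: [[-0.995, 0.098, 0.002], [0.098, 0.995, -0.0], [-0.002, 0.0, -1.0]]
ft_force: [-2.1, -0.2, 12.3]
opening: 0.0384
grip_force: 6.0
```

Run:
```python
from h import *
st();c=cap('wrist');s=cap('side')
o=np.zeros((480,800,3),np.uint8)
def put(i,x,y,w,h,S,X,Y):
    o[Y:Y+h*S,X:X+w*S]=cv2.resize(i['img'][y:y+h,x:x+w,::-1],(w*S,h*S),interpolation=cv2.INTER_CUBIC)
put(s,240,130,60,80,6,0,0);put(c,200,180,140,160,3,370,0)
cv2.imwrite('pics/z6.png',o)
```

```text
9.0 [0.6373 0.0495 0.3386] [-0.9951  0.0984  0.0024  0.0984  0.9951 -0.0001 -0.0024  0.0002 -1.    ] [-2.0722 -0.2169 12.3475] 0.03842837503249757 5.963296443078434
```

View pics/z6.png

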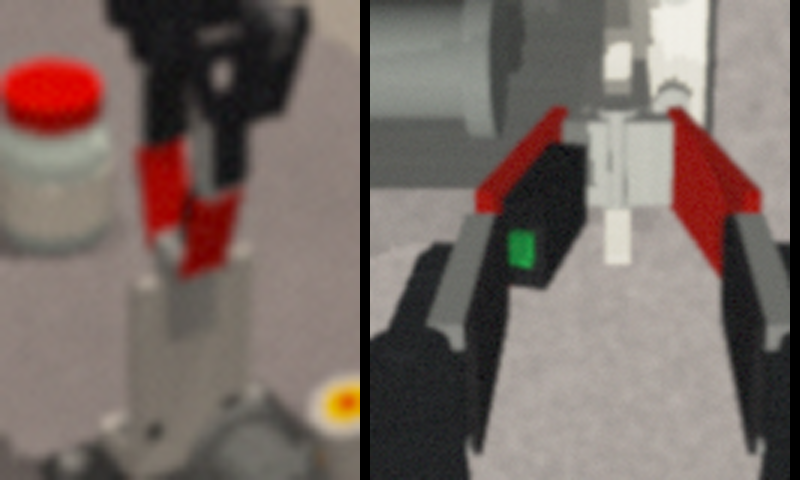

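At 12 N it stopped descending, so the clip is home. I'll retract, then tilt the tool so the wrist camera sees the port face obliquely.

Call:
{"api": "arm_command", "payload": {
  "motion": [
    {"dp": [0,0,-0.05],"rot": [0,0,0]},
    {"dp": [0,0,-0.12],"rot": [0,0,0]},
    {"dp": [0,0,-0.19],"rot": [0,0,0]},
    {"dp": [0,0,-0.19],"rot": [0,0,0]}
  ]
}}

```text
time: 9.5
position: [0.6374, 0.0496, 0.4169]
tool_rot: [[-0.995, 0.098, 0.006], [0.098, 0.995, 0.0], [-0.006, 0.001, -1.0]]
ft_force: [0.1, -0.0, 0.4]
opening: 0.0382
grip_force: 0.0
```

Run:
```python
from h import *
st()
R=Rdown(np.pi/2-.0977)@Ro.from_rotvec([0,-25,0],degrees=True).as_matrix()
go([.50,-.085+.01,.383],R)
```

```text
9.5 [0.6374 0.0496 0.4169] [-0.9951  0.0984  0.0058  0.0984  0.9951  0.     -0.0058  0.0006 -1.    ] [ 0.1441 -0.0414  0.4264] 0.03822976758281729 0.0
dp [ 0.3116 -0.3437  0.0827] rot [ 0.0008 -0.8223 -0.002 ]
```

Call:
{"api": "arm_command", "payload": {
  "motion": [
    {"dp": [0.31,-0.34,0.08],"rot": [0,-0.82,0]},
    {"dp": [0.31,-0.34,0.08],"rot": [0,-0.82,0]},
    {"dp": [0.31,-0.34,0.08],"rot": [0,-0.82,0]},
    {"dp": [0.31,-0.34,0.08],"rot": [0,-0.82,0]},
    {"dp": [0.31,-0.34,0.08],"rot": [0,-0.82,0]},
    {"dp": [0.31,-0.34,0.08],"rot": [0,-0.82,0]},
    {"dp": [0.31,-0.34,0.08],"rot": [0,-0.82,0]},
    {"dp": [0.31,-0.34,0.08],"rot": [0,-0.82,0]}
  ],
  "fingers": 1
}}

```text
time: 10.3
position: [0.5009, -0.073, 0.3809]
tool_rot: [[-0.905, 0.097, 0.414], [0.089, 0.995, -0.04], [-0.416, 0.0, -0.909]]
ft_force: [0.2, 0.2, 0.8]
opening: 0.0852
grip_force: 0.0
```

```bash
cat > spot.py <<'E'
from h import *
def spot(c,lo=(20,120,90),hi=(34,255,255),rad=.010,show=None):
    h=cv2.cvtColor(c['img'],cv2.COLOR_RGB2HSV)
    m=cv2.inRange(h,lo,hi);ks=cv2.findContours(m,cv2.RETR_EXTERNAL,cv2.CHAIN_APPROX_NONE)[0]
    best=max(ks,key=lambda k:cv2.contourArea(k)) 
    red=cv2.inRange(h,(0,150,80),(8,255,255))|cv2.inRange(h,(172,150,80),(180,255,255))
    mm=np.zeros_like(m);cv2.drawContours(mm,[cv2.convexHull(best)],-1,255,-1);M=cv2.moments(red&mm,True)
    dot=(M['m10']/M['m00'],M['m01']/M['m00'])
    e=cv2.fitEllipseDirect(best)
    # ellipse outline -> undistorted normalised points, conic (closed-form circle pose)
    a=np.radians(e[2]);th=np.linspace(0,2*np.pi,60);A,B=(e[1][0]+1)/2,(e[1][1]+1)/2
    P=np.c_[e[0][0]+A*np.cos(th)*np.cos(a)-B*np.sin(th)*np.sin(a),e[0][1]+A*np.cos(th)*np.sin(a)+B*np.sin(th)*np.cos(a)]
    n=cv2.undistortPoints(P.reshape(-1,1,2),c['intrinsics'],c['distortion'])[:,0];x,y=n.T
    v=np.linalg.svd(np.c_[x*x,x*y,y*y,x,y,np.ones(60)])[2][-1]
    Q=np.array([[v[0],v[1]/2,v[3]/2],[v[1]/2,v[2],v[4]/2],[v[3]/2,v[4]/2,v[5]]])
    w,V=np.linalg.eigh(Q)
    if (w>0).sum()==1: w,V=np.linalg.eigh(-Q)
    i=np.argsort(-w);w=w[i];V=V[:,i]  # w0>=w1>0>w2
    g=np.sqrt(max((w[0]-w[1])/(w[0]-w[2]),0));k=np.sqrt((w[1]-w[2])/(w[0]-w[2]));out=[]
    for s in(1,-1):
        N=V@np.array([s*g,0,k]);N=c['R'].T@N
        if N[2]<0:N=-N
        out.append(N)
    return e,cv2.contourArea(best),dot,out
if __name__=='__main__':
    import sys
    st();c=cap('wrist');np.savez('w5.npz',**c);save(c,'w5.png')
    y=np.array([.0975,.9952,0]);xp=np.array([.9952,-.0975,0])
    for f in('w5','w4','w3'):
        c={k:v for k,v in np.load(f+'.npz').items()}
        e,a,dot,o=spot(c);print(f,e,a,'dot',dot)
        for N in o: print('  n',N,'lean -x',np.arctan2(-N@xp,N[2]),'lean y',np.arctan2(N@y,N[2]))
    cs=[{k:v for k,v in np.load(f+'.npz').items()} for f in('w3','w4','w5')]
    u=[spot(c)[2] for c in cs];X=tri(cs,u);print('spot',X,[proj(c,X)[0]-q for c,q in zip(cs,u)])
E
python3 spot.py
```

```text
10.3 [ 0.5009 -0.073   0.3809] [-0.905   0.0974  0.4142  0.0886  0.9952 -0.0405 -0.4161  0.0001 -0.9093] [0.2095 0.1866 0.7987] 0.08516443876493417 0.0
w5 ((282.2020568847656, 209.84877014160156), (19.49529457092285, 21.78492546081543), 91.16028594970703) 332.5 dot (282.2121212121212, 210.27272727272728)
  n [-0.2999  0.016   0.9538] lean -x 0.3047208483061545 lean y -0.013974814795139843
  n [-0.9301  0.0959  0.3544] lean -x 1.208468241288686 lean y 0.013522067793710348
w4 ((110.60942840576172, 204.33364868164062), (23.342073440551758, 23.974584579467773), 164.2482452392578) 439.0 dot (110.5, 204.29166666666666)
  n [-0.0825  0.8775  0.4725] lean -x 0.3409497780311738 lean y 1.0709315524759946
  n [-0.2868  0.0424  0.957 ] lean -x 0.29381905249495655 lean y 0.014878473797313564
w3 ((94.1731948852539, 218.49346923828125), (25.902481079101562, 26.971431732177734), 166.903076171875) 547.5 dot (93.9322033898305, 218.52542372881356)
  n [-0.1114  0.9233  0.3675] lean -x 0.5001827859564321 lean y 1.1861793353591072
  n [-0.2908  0.0294  0.9563] lean -x 0.2965925016563079 lean y 0.0009241704388059246
spot [ 0.6132 -0.0839  0.1361] [array([-0.0001,  0.0163]), array([-0.1092,  0.0902]), array([ 0.0771, -0.1067])]
```

View pics/w5.png

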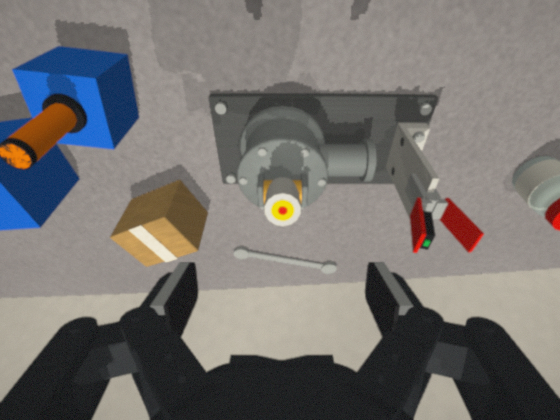

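The wrist view shows the port face at (282,210). All three views agree on a lean of 0.30 rad and a spot at (0.613,-0.084,0.136). The clip is on the flange at about (432,215). Next is the probe.

Run:
```python
from h import *
go([.5345,-.2745,.40],Rdown(np.pi/2-.0977))
```

```text
dp [-0.1406 -0.4931  0.0119] rot [0.0001 0.8197 0.0004]
```

Call:
{"api": "arm_command", "payload": {
  "motion": [
    {"dp": [-0.141,-0.493,0.012],"rot": [0,0.82,0]},
    {"dp": [-0.141,-0.493,0.012],"rot": [0,0.82,0]},
    {"dp": [-0.141,-0.493,0.012],"rot": [0,0.82,0]},
    {"dp": [-0.141,-0.493,0.012],"rot": [0,0.82,0]},
    {"dp": [-0.141,-0.493,0.012],"rot": [0,0.82,0]},
    {"dp": [-0.141,-0.493,0.012],"rot": [0,0.82,0]},
    {"dp": [-0.141,-0.493,0.012],"rot": [0,0.82,0]},
    {"dp": [-0.141,-0.493,0.012],"rot": [0,0.82,0]}
  ],
  "fingers": 0.6
}}

```text
time: 11.15
position: [0.534, -0.2736, 0.4002]
tool_rot: [[-0.995, 0.097, -0.0], [0.097, 0.995, 0.0], [0.0, 0.0, -1.0]]
ft_force: [0.4, -0.8, 0.5]
opening: 0.0514
grip_force: 0.0
```

Run:
```python
from h import *
st();c=cap('wrist');np.savez('w6.npz',**c);save(c,'w6.png')
print('pred tail',proj(c,[.5345,-.2745,.142]),'collar',proj(c,[.5345,-.2745,.076]))
h=cv2.cvtColor(c['img'],cv2.COLOR_RGB2HSV)
o=cv2.inRange(h,(5,200,60),(16,255,255));N,l,s,ce=cv2.connectedComponentsWithStats(o)
for k in range(1,N):
    if s[k][4]>60:print(s[k],ce[k])
```

```text
11.15 [ 0.534  -0.2736  0.4002] [-0.9953  0.0969 -0.0002  0.0969  0.9953  0.0003  0.0002  0.0003 -1.    ] [ 0.3718 -0.8184  0.472 ] 0.05135215441866671 0.0
pred tail [[281.1126 214.4919]] collar [[281.0242 192.96  ]]
[270 182  25  22 350] [281.9314 192.2286]
```

View pics/w6.png

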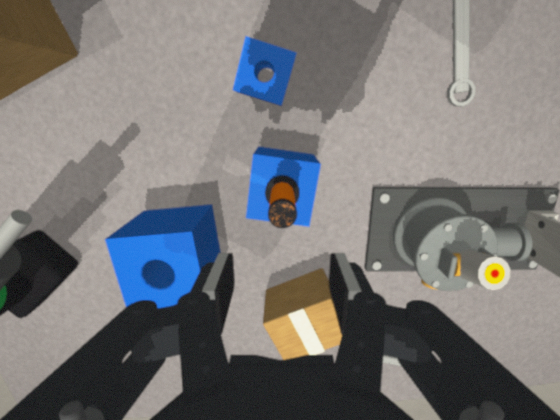

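The probe tail is at about (283,212), almost under the tool. The neighbouring blocks and carton leave room. I'll descend and grip.

Call:
{"api": "arm_command", "payload": {
  "motion": [
    {"dp": [0.001,0,0.08],"rot": [0,0,0]},
    {"dp": [0.001,0,0.16],"rot": [0,0,0]},
    {"dp": [0.001,0,0.24],"rot": [0,0,0]},
    {"dp": [0.001,0,0.3],"rot": [0,0,0]},
    {"dp": [0.001,0,0.313],"rot": [0,0,0]},
    {"dp": [0.001,0,0.313],"rot": [0,0,0]}
  ]
}}

```text
time: 11.8
position: [0.5336, -0.2745, 0.275]
tool_rot: [[-0.995, 0.098, -0.001], [0.098, 0.995, 0.0], [0.001, 0.0, -1.0]]
ft_force: [-0.3, -0.5, 0.1]
opening: 0.0511
grip_force: 0.0
```

Call:
{"api": "arm_command", "payload": {
  "motion": [
    {"dp": [0,0,0],"rot": [0,0,0]},
    {"dp": [0,0,0],"rot": [0,0,0]},
    {"dp": [0,0,0],"rot": [0,0,0]},
    {"dp": [0,0,0],"rot": [0,0,0]},
    {"dp": [0,0,0],"rot": [0,0,0]},
    {"dp": [0,0,0],"rot": [0,0,0]},
    {"dp": [0,0,0],"rot": [0,0,0]}
  ],
  "fingers": 0
}}

```text
time: 12.5
position: [0.5338, -0.2751, 0.2766]
tool_rot: [[-0.995, 0.098, 0.002], [0.098, 0.995, -0.001], [-0.002, -0.001, -1.0]]
ft_force: [0.3, 2.2, 7.5]
opening: 0.0226
grip_force: 58.4
```

Gripped. With the TCP at 0.2766 the nose is at 0.020, so tip_end is 0.2706 ahead of the TCP. I lift straight up.

Call:
{"api": "arm_command", "payload": {
  "motion": [
    {"dp": [0,0,-0.03],"rot": [0,0,0]},
    {"dp": [0,0,-0.08],"rot": [0,0,0]},
    {"dp": [0,0,-0.14],"rot": [0,0,0]},
    {"dp": [0,0,-0.2],"rot": [0,0,0]},
    {"dp": [0,0,-0.26],"rot": [0,0,0]},
    {"dp": [0,0,-0.32],"rot": [0,0,0]},
    {"dp": [0,0,-0.35],"rot": [0,0,0]},
    {"dp": [0,0,-0.35],"rot": [0,0,0]}
  ]
}}

```text
time: 13.3
position: [0.5334, -0.2751, 0.4169]
tool_rot: [[-0.995, 0.099, 0.003], [0.098, 0.995, -0.002], [-0.003, -0.001, -1.0]]
ft_force: [0.4, 0.4, -2.7]
opening: 0.0226
grip_force: 58.7
```

Run:
```python
from h import *
s0=st();c=cap('wrist');s=cap('side');np.savez('w7.npz',**c);np.savez('s7.npz',**s)
R=s0['tool_rot'];p=s0['position']
for n,cc in(('w',c),('s',s)):
  for d in(.1766,.2006,.2566,.2706): print(n,d,proj(cc,p+R@[0,0,d]).round(1))
n=np.array([-np.sin(.3)*.9952,np.sin(.3)*.0975,np.cos(.3)]);S=np.array([.6132,-.0839,.1361])
Rt=Rdown(np.pi/2-.0977)@Ro.from_rotvec([0,-.3,0]).as_matrix();print('z',Rt[:,2],-n)
go(S+n*(.2706+.04),Rt)
o=np.zeros((560,800,3),np.uint8)
q=proj(s,p+R@[0,0,.23])[0].astype(int);x,y=q-40
im=s['img'][max(y-20,0):y+90,x:x+80,::-1];im=cv2.resize(im,None,fx=5,fy=5,interpolation=cv2.INTER_CUBIC)[:560,:400];o[:im.shape[0],:400]=im;print('side crop off',x,max(y-20,0))
im=cv2.resize(c['img'][130:316,215:348,::-1],None,fx=3,fy=3,interpolation=cv2.INTER_CUBIC)[:560,:398];o[:im.shape[0],400:400+im.shape[1]]=im
cv2.imwrite('pics/z7.png',o)
```

```text
13.3 [ 0.5334 -0.2751  0.4169] [-0.9951  0.0985  0.0026  0.0985  0.9951 -0.0017 -0.0028 -0.0014 -1.    ] [ 0.3596  0.4132 -2.6836] 0.02259962771943003 58.65293741226196
w 0.1766 [[282.8 262.9]]
w 0.2006 [[282.6 244.2]]
w 0.2566 [[282.2 214.4]]
w 0.2706 [[282.1 208.9]]
s 0.1766 [[335.9 220.9]]
s 0.2006 [[334.5 230.9]]
s 0.2566 [[331.3 252.6]]
s 0.2706 [[330.6 257.8]]
z [ 0.2941 -0.0288 -0.9553] [ 0.2941 -0.0288 -0.9553]
dp [ 0.0777  0.4948 -0.0461] rot [ 0.0005 -0.5747 -0.002 ]
side crop off 292 182
```

Call:
{"api": "arm_command", "payload": {
  "motion": [
    {"dp": [0.01,0.05,-0.046],"rot": [0,-0.05,0]},
    {"dp": [0.02,0.13,-0.046],"rot": [0,-0.15,0]},
    {"dp": [0.035,0.22,-0.046],"rot": [0,-0.26,0]},
    {"dp": [0.05,0.31,-0.046],"rot": [0,-0.36,0]},
    {"dp": [0.063,0.4,-0.046],"rot": [0,-0.46,0]},
    {"dp": [0.073,0.46,-0.046],"rot": [0,-0.54,0]},
    {"dp": [0.078,0.495,-0.046],"rot": [0,-0.575,0]},
    {"dp": [0.078,0.495,-0.046],"rot": [0,-0.575,0]},
    {"dp": [0.078,0.495,-0.046],"rot": [0,-0.575,0]}
  ]
}}

```text
time: 14.3
position: [0.522, -0.0754, 0.4329]
tool_rot: [[-0.951, 0.098, 0.293], [0.094, 0.995, -0.029], [-0.295, -0.0, -0.956]]
ft_force: [0.7, 0.5, -1.0]
opening: 0.0226
grip_force: 58.9
```

Run:
```python
from h import *
L=lambda f:{k:v for k,v in np.load(f+'.npz').items()}
s0=st();c=cap('wrist');np.savez('w8.npz',**c);s=cap('side');np.savez('s8.npz',**s)
n=np.array([-np.sin(.3)*.9952,np.sin(.3)*.0975,np.cos(.3)]);S=np.array([.6132,-.0839,.1361])
Rt=Rdown(np.pi/2-.0977)@Ro.from_rotvec([0,-.3,0]).as_matrix()
go(S+n*(.2706+.01),Rt)
# probe silhouette in side view: before/after difference at the pose of s7
a=L('s7');p=np.array([.5334,-.2751,.4169])
d=(np.abs(a['img'].astype(int)-s['img']).sum(2)>40).astype(np.uint8)
for v in range(226,266,2):
    row=np.where(d[v,310:360])[0]+310
    print(v,row.min() if len(row) else None,row.max() if len(row) else None,end=' | ')
print()
# predicted barrel axis for the same rows
ax=np.array([proj(a,p-[0,0,k])[0] for k in np.linspace(.17,.2706,12)]);print(ax.round(1).tolist())
```

```text
14.3 [ 0.522  -0.0754  0.4329] [-0.9509  0.0983  0.2934  0.0939  0.9952 -0.0293 -0.2949 -0.0003 -0.9555] [ 0.6989  0.528  -0.9859] 0.022603161646775474 58.85910451412201
dp [0.0009 0.0024 0.0753] rot [-0.0014 -0.0002 -0.0033]
226 319 357 | 228 322 359 | 230 322 359 | 232 324 355 | 234 324 359 | 236 325 351 | 238 327 358 | 240 330 358 | 242 328 355 | 244 327 354 | 246 327 354 | 248 327 354 | 250 326 352 | 252 327 344 | 254 328 348 | 256 322 344 | 258 316 346 | 260 314 343 | 262 310 339 | 264 310 341 | 
[[336.0, 218.1], [335.4, 222.0], [334.8, 225.8], [334.3, 229.6], [333.7, 233.3], [333.2, 237.0], [332.7, 240.6], [332.1, 244.2], [331.6, 247.6], [331.1, 251.1], [330.6, 254.5], [330.1, 257.8]]
```

Call:
{"api": "arm_command", "payload": {
  "motion": [
    {"dp": [0.001,0.002,0.025],"rot": [0,0,0]},
    {"dp": [0.001,0.002,0.05],"rot": [0,0,0]},
    {"dp": [0.001,0.002,0.07],"rot": [0,0,0]},
    {"dp": [0.001,0.002,0.075],"rot": [0,0,0]},
    {"dp": [0.001,0.002,0.075],"rot": [0,0,0]},
    {"dp": [0.001,0.002,0.075],"rot": [0,0,0]}
  ]
}}

```text
time: 15.0
position: [0.5305, -0.075, 0.4048]
tool_rot: [[-0.95, 0.098, 0.295], [0.094, 0.995, -0.029], [-0.297, -0.0, -0.955]]
ft_force: [-0.4, 0.4, -1.3]
opening: 0.0224
grip_force: 58.9
```

```bash
cat > f.py <<'E'
from h import *
n=np.array([-np.sin(.3)*.9952,np.sin(.3)*.0975,np.cos(.3)]);S=np.array([.6132,-.0839,.1361])
Rt=Rdown(np.pi/2-.0977)@Ro.from_rotvec([0,-.3,0]).as_matrix()
F=[]
for i in range(4):
    s=r.observe();F.append(s['ft_force']);
    c=cap('wrist')
s=r.observe();F.append(s['ft_force']);tip=s['position']+s['tool_rot']@[0,0,.2706]
print(s['position'],'F',np.mean(F,0),'F.n',np.array(F)@n,'tip-S in tool',Rt.T@(tip-S));go(S+n*.2656,Rt)
E
python3 f.py
python3 - <<'E'
from h import *
# tip in wrist view: look at brightness around the spot/tip column profile
c=cap('wrist');s=r.observe();p,R=s['position'],s['tool_rot']
print([proj(c,p+R@[0,0,d])[0].round(1).tolist() for d in(.2066,.2566,.2706)],proj(c,[.6132,-.0839,.1361]).round(1))
h=cv2.cvtColor(c['img'],cv2.COLOR_RGB2HSV)
y=cv2.inRange(h,(18,120,70),(36,255,255));y[:150]=0;y[260:]=0;y[:,:240]=0;y[:,330:]=0
v,u=np.nonzero(y);print('yellow',len(u),u.min() if len(u) else 0,u.max() if len(u) else 0,v.min() if len(u) else 0,v.max() if len(u) else 0)
for v in range(176,232,3):print(v,h[v,262:304:2,2].tolist())
E
```

```text
[ 0.5304 -0.075   0.405 ] F [-0.0834  0.3223 -1.7751] F.n [-1.0637 -1.8341 -0.9859 -2.3882 -2.0381] tip-S in tool [-0.0004  0.0007 -0.0108]
dp [-0.0001 -0.002   0.0396] rot [-0.0007  0.0031 -0.0017]
[[282.6, 240.2], [282.2, 214.4], [282.2, 208.9]] [[281.3 204.7]]
yellow 335 263 299 181 210
176 [95, 94, 102, 102, 99, 102, 102, 97, 100, 103, 103, 104, 103, 100, 106, 110, 110, 109, 105, 92, 97]
179 [92, 88, 98, 98, 102, 103, 112, 113, 116, 121, 120, 117, 113, 109, 98, 101, 98, 101, 97, 91, 95]
182 [95, 133, 145, 145, 139, 119, 121, 122, 123, 124, 120, 118, 122, 119, 118, 134, 145, 146, 143, 99, 92]
185 [102, 158, 163, 150, 122, 115, 121, 122, 119, 121, 123, 119, 118, 120, 119, 118, 144, 173, 169, 117, 106]
188 [132, 183, 178, 127, 120, 124, 137, 156, 173, 155, 148, 146, 135, 126, 119, 117, 122, 168, 190, 151, 157]
191 [150, 213, 170, 120, 147, 205, 220, 218, 217, 168, 154, 158, 158, 171, 194, 161, 122, 143, 213, 177, 163]
194 [160, 218, 147, 195, 218, 218, 219, 222, 222, 177, 168, 165, 157, 184, 217, 231, 223, 151, 221, 194, 166]
197 [171, 218, 184, 219, 219, 220, 229, 235, 234, 204, 18
[... 458 characters left out ...]
, 234, 235, 235, 220, 185, 153]
212 [202, 202, 214, 234, 224, 139, 97, 102, 102, 98, 97, 98, 103, 99, 98, 114, 198, 220, 203, 199, 171]
215 [181, 173, 171, 202, 132, 88, 78, 66, 58, 53, 57, 54, 60, 72, 81, 93, 115, 161, 171, 170, 174]
218 [174, 175, 160, 104, 44, 33, 29, 27, 32, 31, 33, 32, 31, 31, 29, 34, 45, 97, 156, 173, 174]
221 [153, 87, 44, 39, 38, 31, 34, 34, 38, 35, 31, 33, 35, 38, 36, 37, 35, 35, 42, 102, 164]
224 [51, 32, 31, 32, 30, 32, 40, 32, 32, 29, 38, 38, 36, 33, 37, 37, 36, 35, 35, 30, 60]
227 [43, 41, 31, 34, 39, 34, 34, 46, 70, 97, 99, 70, 63, 45, 40, 32, 33, 34, 35, 40, 33]
230 [48, 48, 42, 35, 62, 119, 137, 147, 150, 149, 151, 151, 148, 146, 142, 101, 43, 36, 37, 34, 33]
```

The tip in the wrist image is at about (282,206), as predicted. I press in steps.

Call:
{"api": "arm_command", "payload": {
  "motion": [
    {"dp": [0,-0.002,0.01],"rot": [0,0,0]},
    {"dp": [0,-0.002,0.02],"rot": [0,0,0]},
    {"dp": [0,-0.002,0.03],"rot": [0,0,0]},
    {"dp": [0,-0.002,0.032],"rot": [0,0,0]},
    {"dp": [0,-0.002,0.032],"rot": [0,0,0]},
    {"dp": [0,-0.002,0.032],"rot": [0,0,0]}
  ]
}}

```text
time: 15.85
position: [0.5342, -0.0762, 0.3925]
tool_rot: [[-0.95, 0.099, 0.295], [0.094, 0.995, -0.029], [-0.297, -0.0, -0.955]]
ft_force: [-0.8, 0.7, 0.0]
opening: 0.0224
grip_force: 58.9
```

```bash
sed -i 's/range(4)/range(9)/' f.py && python3 f.py
```

```text
[ 0.5341 -0.0761  0.3925] F [-0.8804  0.0023  0.1469] F.n [ 0.2777  0.6924 -0.1661 -0.3733  0.6112  0.5375  0.6032  1.1817 -0.0934
  0.7225] tip-S in tool [-0.0002 -0.0001  0.0022]
dp [-0.0003 -0.      0.007 ] rot [-0.0006  0.0022 -0.0016]
```

The change in force along the normal is 2.1 N, which means about 2.5 mm pushed in (2.2 mm by kinematics). I go 2.6 mm further.

Call:
{"api": "arm_command", "payload": {
  "motion": [
    {"dp": [0,0,0.003],"rot": [0,0,0]},
    {"dp": [0,0,0.0065],"rot": [0,0,0]},
    {"dp": [0,0,0.0065],"rot": [0,0,0]},
    {"dp": [0,0,0.0065],"rot": [0,0,0]},
    {"dp": [0,0,0.0065],"rot": [0,0,0]},
    {"dp": [0,0,0.0065],"rot": [0,0,0]}
  ]
}}

```text
time: 16.9
position: [0.5349, -0.0762, 0.39]
tool_rot: [[-0.95, 0.098, 0.295], [0.094, 0.995, -0.029], [-0.297, -0.0, -0.955]]
ft_force: [-1.2, 0.4, 1.1]
opening: 0.0223
grip_force: 58.9
```

```bash
sed -i 's/range(9)/range(16)/' f.py && python3 f.py
```

```text
[ 0.5349 -0.0762  0.3899] F [-1.0921  0.2232  1.2646] F.n [1.4289 1.3932 0.9129 1.3729 1.3002 1.1209 2.1812 2.1483 1.8489 1.8901
 1.7165 2.4049 0.9502 1.5433 0.8479 1.822  1.2249] tip-S in tool [-0.0001 -0.0001  0.0049]
dp [-0.0004 -0.      0.0004] rot [-0.0006  0.002  -0.0017]
```

The tip is pushed in about 5 mm (4.9 mm by position, about 5.5 mm by force). I check the clip's red in the side view numerically and hand in.

Run:
```python
from h import *
def red(c):
    h=cv2.cvtColor(c['img'],cv2.COLOR_RGB2HSV);m=cv2.inRange(h,(0,150,60),(6,255,255))|cv2.inRange(h,(174,150,60),(180,255,255))
    v,u=np.nonzero(m[145:180,258:290]);return len(u),u.mean()+258,v.mean()+145
a={k:v for k,v in np.load('s4.npz').items()}
print(red(a),red(cap('side')));print(r.finish_job())
```

```text
(207, np.float64(270.2173913043478), np.float64(161.6135265700483)) (206, np.float64(270.2718446601942), np.float64(163.79126213592232))
the job is handed in; nothing more can be done
None
```

The job is handed in but I saw no verdict: the clip was pushed home and released near mid-flange, and the probe is held on the red dot, square to it, about 5 mm in; I viewed 12 pictures, over the limit of 10.

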